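# Clamp the conical flask in the bench clamp

## Robot

A 6-joint arm with a two-finger parallel gripper is mounted at the origin on a cart in front of the work surface, level with it; the furniture and walls round the work are solid. World frame = base frame: x ahead of the robot, y to its left, z up, the work surface at z = 0. Lengths are in m, angles in rad, forces in N, time in s.
With the tool pointing down it reaches from about 0.3 to 0.775 m from the base axis. Payload 14.6 kg.
Tool frame: the origin (TCP) lies at the centre of the arm's flange, where the gripper is bolted on; the fingertips stand 199 mm ahead of it and the grasp point (between the pads) lies ctrl.tcp_to_grasp ahead of it (ctrl.tcp_to_grasp is the distance from the TCP to the grasp point, in m); z points along the fingers, y is the line along which they close (so a half turn about z gives the same grasp; the last joint's range is limited). The gripper opens to 94 mm and grips with 3 to 60 N. Pads are 16 mm wide; open, the fingers measure 119 mm over their backs; the gripper's body (75 mm by 177 mm) begins 78 mm behind the grasp point.
Start: joints at [-1.353, 0.3, 1.521, -0, 1.321, -0.067], TCP at [0.155, -0.528, 0.405] pointing down, gripper open.
Joint ranges: [-3.03, 3.03], [-0.79, 2.21], [0.23, 2.52], [-1.04, 4.18], [0, 3.07], [-2.55, 2.55]. Speed limits (rad/s): [2.22, 2.22, 2.57, 3.14, 3.14, 3.14].

## Interface

Orientations are given as [roll, pitch, yaw] about the fixed x, y, z axes, in that order (R = Rz(yaw) Ry(pitch) Rx(roll)).
In Python, from station import ctrl gives the robot as it stands. The module is installed in compiled form; this text tells all that it offers.
- The arm moves only by the shell command python3 -m jog 'ROWS' [OPENING] [FORCE]. ROWS is JSON, a list of rows, each a list of 6 numbers: the shift along the tool's x, y, z in cm, then the turn, a rotation vector about the tool's x, y, z in rad. In form: [[tx, ty, tz, ax, ay, az], ...]. A call has 1 to 8 rows; each row is the pose to reach, as a shift and turn from the pose commanded when the call began, along the tool's axes at that moment; what a row does not reach only later rows make up. A row lasts 1/10 s, in which the tool goes at most 50 mm and 8.59 degrees, less where a joint would pass 70% of its speed; a pose out of reach is approached as far as the arm can. A call with a gripper value outside its range is refused whole. OPENING is the opening in per cent of the stroke, from 0 (shut) to 100 (fully open), set as the call begins (- or left out, the last holds). The fingers move at their own pace and stop on an object; FORCE is the grip in N (left out, the last holds). Time passes only in rows, so rows that repeat a pose let the fingers close. It gives the time, the measured TCP pose, the force, the opening and the grip force at its end, in the units of the state.
- ctrl.get_obs(): the state, without advancing time (a new reading comes with each control period).
- ctrl.camera(name): name is "scene" or "side" or "wrist"; returns a dict with "img" (480x640x3 uint8, blue, green, red), "intrinsics" (3x3 intrinsics, pixels), "R" (3x3) and "t" (3): a world point X has camera coordinates R X + t. Camera axes: x right, y down, z forward; pixel columns grow to the right and rows downward; lengths in m; the calibration is good to about 2 mm. The wrist camera is an equidistant fisheye: a pixel r from the principal point sees the ray r / f radians off the axis. A picture is of the moment at which its call begins. There is no depth.
- ctrl.hand_in(): hands the job in; it is judged then, once.
The state is a dict: "time_s": time; "qpos": joint angles; "joint_vel": joint speeds; "tau": joint torques, N m; "ee_pos": TCP position; "eef_rot": TCP orientation; "force": force on the tool from outside, world axes, zero at the start; "moment": the same for the moment, N m; "grip_width": finger opening in m; "grip_force": force on a finger pad.
Only numpy, scipy, OpenCV 4.12 (cv2) and the standard library are available. Lean on these libraries where they do the work, as an engineer would, in place of code of your own. Each camera call takes 0.05 s, during which the arm holds its last target. There are 200 camera calls.

## Task

Squeeze and hold the thumb release on the bench clamp's slide to draw its jaw back, stand the conical flask upright on the bed between the jaw and the two fixed posts, then squeeze the release again and slide the jaw forward until the flask sits snugly against both posts. Let go so that the slide locks there; press the glass only gently, and leave the lidded jar and the beaker standing where they are.

Things in the scene. Friction and masses are not known exactly. Their poses are not given: they have to be found in the camera images.
- fixture: Bench clamp, fixed to the worktop: flat bed 120 mm (x) by 260 mm (y), its top 24 mm above the worktop, a 16 mm slot along its middle. Origin on the middle line, 12 mm below the bed's top (bed: y = -0.125 to 0.135). y runs along the bed towards the two fixed posts, z up. Posts black, round, 16 mm thick, at x = -0.030 and 0.030, y = 0.110, up to z = 0.051; behind them a cross bar up to z = 0.034.
- seat (a point): Where the middle of the conical flask's base is when it stands on the bed touching both posts: fixture frame (0, 0.070, 0.012), on the bed's top.
- jaw_travel (a joint): Travel of the slide in m: 0 = nearest the posts, 0.08 = fully back, along the fixture's y axis: the jaw's face is at y = 0.078 - value. Starts too near the posts to admit the flask; at 0.050 it touches the seated flask. A pawl locks it in notches 8 mm apart, one at about 0.051. With the release fully in it moves freely (1 to 2 N); let go, it snaps into the nearest notch, up to 4 mm away.
- jaw: The slide with its jaw, an aluminium plate 76 mm wide (x) and 36 mm high faced with a black rubber pad, and the grip block behind it. Origin: middle of the pad's face, which touches the flask, at the height of the bed's top; the pad is 72 mm wide and spans 4 to 28 mm above it. Axes as the fixture's.
- grip (a point): Middle of the slide's upright grip block together with the release button on it; it moves with the slide, 80 mm behind the jaw's face and 70 mm above the worktop. The black block is 34 mm thick (x), 40 mm long (y), its top 90 mm above the worktop, its foot on a 56 mm wide plate whose top is 36 mm above the worktop. With the button out, block and button measure 44 mm across along the fixture's x (22 mm to either side of this point); with it pressed, 38 mm.
- release (a joint): Thumb release: grey button 30 mm (y) by 26 mm (z) on the grip block's -x flank, its centre as high as point grip, pressed in along the fixture's +x. Value in m: 0 = out, locked; 0.006 = fully in. Lets the slide go from about 0.0045; takes 8 N to start, 11 N fully in, springs out when let go. Pinching block and button together along x, from above, presses it.
- conical_flask: Clear conical (Erlenmeyer) flask with a little yellow content, 132 mm high, 0.14 kg. Origin: centre of the underside; z up its axis. Base 84 mm across (radius 42 mm); the straight neck is 41 mm across from 96 to 132 mm height and is the place to grasp. Starts upright on the worktop; it and the lidded jar change places.
- lid_jar: Bystander: screw-lid jar with a black lid, 67 mm across, 106 mm high. Origin: centre of the underside.
- cup_beaker: Bystander: small beaker, 49 mm across, 56 mm high. Origin: centre of the underside.

How it is judged:
By the outcome, as a careful person would: the job done as asked, in the order asked, and still so for the second after the job is handed in, with the robot touching nothing.
It also fails if it takes over 58 s, if anything falls off the work surface, if the arm or the gripper's body presses on something with over 40 N, if the wrist force passes 120 N, or if a joint passes its speed limit or range.

## Working session

There is one attempt and no reset: what is moved stays moved. The work goes in short steps, Python scripts to look and compute and a shell command to move; the robot and the scene stay as the last step left them, time stands still between calls to the robot, and variables do not carry over. Pictures are saved under pics/ and viewed, at most 10 in all, crops included, and the job is handed in when it is done.

```bash
mkdir -p pics
python3 - <<'E'
from station import ctrl
import cv2,numpy as np
for n in("scene","side","wrist"):
    c=ctrl.camera(n);cv2.imwrite(f"pics/{n}0.png",c["img"]);print(n,c["intrinsics"].tolist(),np.round(c["R"],4).tolist(),np.round(c["t"],4).tolist())
    np.savez(f"{n}0.npz",**c)
print(ctrl.tcp_to_grasp,ctrl.get_obs())
E
```

```text
scene [[621.7195392206387, 0.0, 302.49991301208536], [0.0, 621.7195392206387, 239.21050104618936], [0.0, 0.0, 1.0]] [[-0.5875, -0.8092, -0.0054], [-0.518, 0.3811, -0.7658], [0.6218, -0.4471, -0.643]] [0.3629, 0.3261, 1.2943]
side [[591.4492574489302, 0.0, 311.0559365058663], [0.0, 591.4492574489302, 232.67803113567808], [0.0, 0.0, 1.0]] [[-0.8166, -0.5769, 0.0165], [-0.3702, 0.5017, -0.7818], [0.4427, -0.6446, -0.6233]] [0.4594, 0.225, 1.1198]
wrist [[371.64829954431775, 0.0, 328.1157031444836], [0.0, 371.64829954431775, 239.4013081687236], [0.0, 0.0, 1.0]] [[0.2822, -0.9594, -0.0022], [-0.9191, -0.271, 0.2859], [-0.2749, -0.0787, -0.9583]] [-0.5506, -0.0315, 0.3943]
0.1804 {'time_s': 0.15, 'qpos': array([-1.35260916e+00,  3.00340364e-01,  1.52140432e+00, -1.20972739e-05,
        1.32065589e+00, -6.66210805e-02]), 'joint_vel': array([-0.00244664, -0.00096109, -0.00143718,  0.00158552,  0.00036502,
        0.00088358]), 'tau': array([ 7.15385831e-04, -5.31959653e+01, -3.52820885e+01,  7.08521926e-02,
        2.36243609e-02, -7.51307198e-05]), 'ee_pos': array([ 0.15451754, -0.52783389,  0.40423275]), 'eef_rot': array([-3.14078574e+00, -4.20925896e-05,  2.84811232e-01]), 'force': array([-0.06853302, -0.20740363,  0.02022243]), 'moment': array([ 0.00308151, -0.02572988, -0.03935669]), 'grip_force': 0.0, 'grip_width': 0.09413341222660161}
```

View pics/scene0.png

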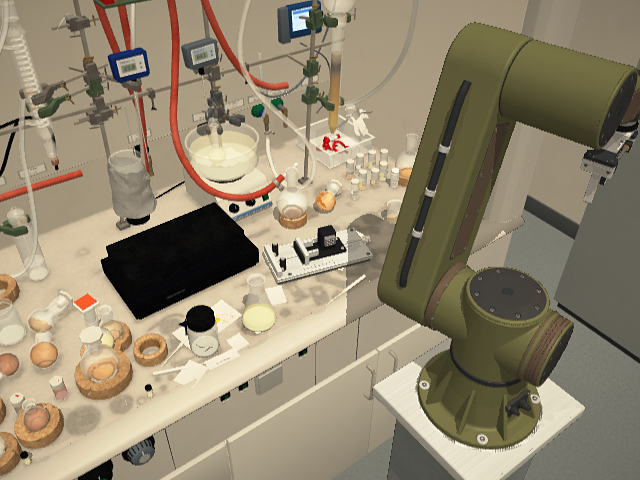

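View pics/side0.png

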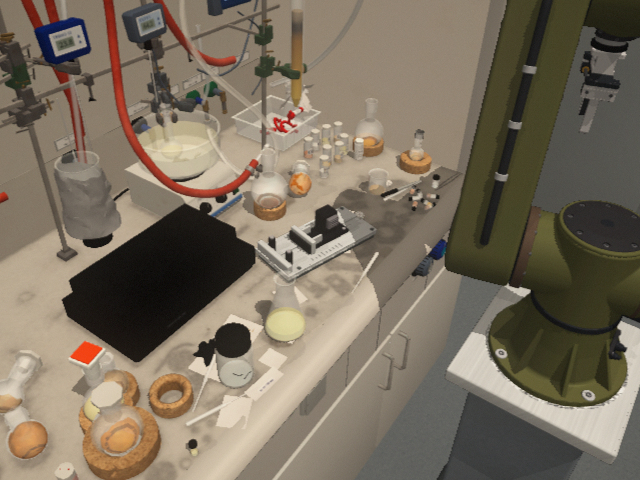

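Scene: clamp around (317,253), with the posts at its left end and the grip block at (327,237). Flask at (259,310), jar at (203,330). Side: clamp around (317,240), flask (286,312), jar (235,355). I'll enlarge the crops next.

Run:
```python
import cv2,numpy as np
a=cv2.imread("pics/scene0.png")[215:350,225:385];b=cv2.imread("pics/side0.png")[190:350,250:390]
cv2.imwrite("pics/cropA.png",cv2.resize(a,None,fx=4.4,fy=4.4,interpolation=cv2.INTER_CUBIC)[:600])
cv2.imwrite("pics/cropB.png",cv2.resize(b,None,fx=3.75,fy=3.75,interpolation=cv2.INTER_CUBIC))
```

```text
(no output)
```

View pics/cropA.png

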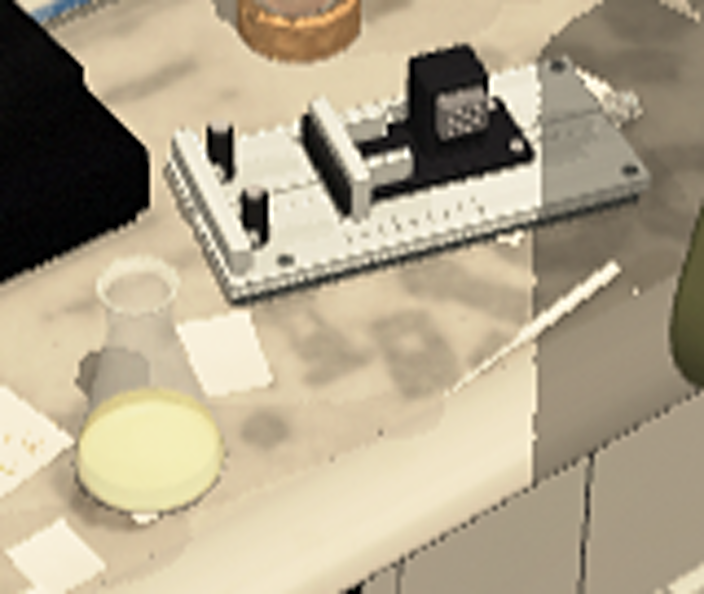

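View pics/cropB.png

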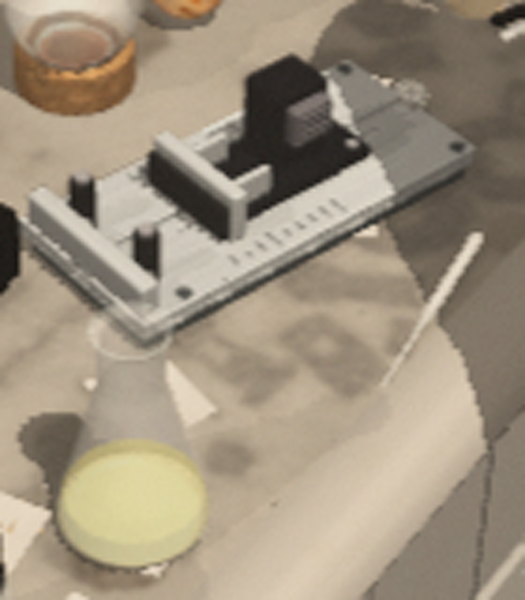

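Crop A: post tops at (220,128) and (256,191), near bed corners (236,290) and (648,180), block-top corners (408,58), (460,46), (488,72) and (432,86), flask mouth centre (138,286). Crop B: post tops at (83,178) and (147,231), block top around (287,74), mouth centre (131,332). The button faces the camera, which is the −x flank.

```bash
cat > h.py <<'E'
import numpy as np
from scipy.optimize import least_squares
def cam(n):
    c=np.load(n+"0.npz");return c["intrinsics"],c["R"],c["t"]
C={n:cam(n) for n in("scene","side")}
def proj(n,X):
    K,R,t=C[n];p=K@(R@np.asarray(X,float)+t);return p[:2]/p[2]
def plane(n,uv,z):
    K,R,t=C[n];d=R.T@np.linalg.solve(K,[*uv,1]);o=-R.T@t;return o+d*(z-o[2])/d[2]
A=lambda u,v:(225+(u-1.7)/4.4,215+(v-1.7)/4.4)
B=lambda u,v:(250+(u-1.4)/3.75,190+(v-1.4)/3.75)
E
python3 - <<'E'
from h import *
# (cam,pix,x,y,z_world, travel coeff)
O=[("scene",A(220,128),.03,.11,.063,0),("scene",A(256,191),-.03,.11,.063,0),("side",B(83,178),.03,.11,.063,0),("side",B(147,231),-.03,.11,.063,0),
("scene",A(236,293),-.06,.135,.024,0),("scene",A(648,180),-.06,-.125,.024,0),("side",B(147,333),-.06,.135,.024,0),("side",B(472,150),-.06,-.125,.024,0),
("scene",A(447,65),0,-.002,.09,1),("side",B(288,75),0,-.002,.09,1)]
def f(p):
    c,s=np.cos(p[2]),np.sin(p[2]);r=[]
    for n,uv,x,y,z,k in O:
        y=y-k*p[3];r+=list(proj(n,[p[0]+c*x-s*y,p[1]+s*x+c*y,z])-uv)
    return r
g=plane("scene",A(350,180),.024)
s=min((least_squares(f,[g[0],g[1],a,.02],loss="soft_l1") for a in(-2,-1,0,1,2,3)),key=lambda q:q.cost)
print("fix",s.x,s.cost);print(np.round(np.array(s.fun if 0 else f(s.x)).reshape(-1,2),1).tolist())
p=s.x;c,sn=np.cos(p[2]),np.sin(p[2]);F=lambda x,y:(np.round([p[0]+c*x-sn*y,p[1]+sn*x+c*y],4))
print("seat",F(0,.07),"grip",F(0,-.002-p[3]),"yaxis",-sn,c)
print("flask mouth",plane("scene",A(138,286),.132),plane("side",B(131,332),.132))
print("jar lid",plane("scene",(201,316),.106),plane("side",(234,338),.106))
print("beaker",plane("scene",(394,202),.056),plane("side",(378,173),.056))
E
```

```text
fix [ 0.53669873  0.00771464 -0.24477495  0.01944904] 3.6854508352457147
[[-0.6, 0.2], [-0.5, 0.5], [-0.3, 0.3], [0.2, 0.1], [-0.8, -0.8], [0.3, -1.6], [0.1, -0.7], [0.8, -1.0], [0.3, 0.7], [0.2, 1.0]]
seat [0.5537 0.0756] grip [ 0.5315 -0.0131] yaxis 0.242337993074034 0.9701918867486212
flask mouth [0.44633149 0.25072615 0.132     ] [0.44653787 0.25129756 0.132     ]
jar lid [0.44505039 0.39248471 0.106     ] [0.44308538 0.39663048 0.106     ]
beaker [ 0.55082302 -0.26436866  0.056     ] [ 0.5416268  -0.26182939  0.056     ]
```

Run:
```python
from h import *
def tri(a,b):
    M=[];y=[]
    for n,u in(("scene",a),("side",b)):
        K,R,t=C[n];P=K@np.c_[R,t]
        for i in(0,1):
            q=u[i]*P[2]-P[i];M.append(q[:3]);y.append(-q[3])
    return np.round(np.linalg.lstsq(M,y,rcond=None)[0],3)
print("flask neck top",tri((292,166),(268,150)),"hose end",tri((283,182),(254,165)),"tube bottom",tri((333,137),(297,105)),"hose low",tri((225,200),(190,192)),"case corner",tri((258,252),(254,252)),"ring",tri((292,218),(270,208)))
```

```text
flask neck top [ 0.715 -0.038  0.172] hose end [ 0.749 -0.03   0.114] tube bottom [ 0.742 -0.194  0.203] hose low [0.813 0.12  0.086] case corner [0.613 0.144 0.038] ring [ 0.704 -0.026  0.014]
```

```bash
python3 -m jog '[[50.6,-38.8,5,0,0,-1.04],[50.6,-38.8,5,0,0,-1.04],[50.6,-38.8,5,0,0,-1.04],[50.6,-38.8,5,0,0,-1.04],[50.6,-38.8,5,0,0,-1.04],[50.6,-38.8,5,0,0,-1.04],[50.6,-38.8,5,0,0,-1.04],[50.6,-38.8,5,0,0,-1.04]]' 100 25
```

```text
time_s: 0.95
ee_pos: [0.3908, -0.2041, 0.3734]
eef_rot: [3.141, 0.0, 1.33]
force: [0.9, -0.7, -0.4]
grip_width: 0.0939
grip_force: 0.0
```

```bash
cat > d.py <<'E'
# shift in tool axes (cm, rad) from the present TCP pose to fixture point (x,y), grasp height z, yaw along fixture
import sys,numpy as np
from scipy.spatial.transform import Rotation as Ro
from station import ctrl
o=ctrl.get_obs();R=Ro.from_euler("xyz",o["eef_rot"])
x,y,z=map(float,sys.argv[1:4]);a=-.245;c,s=np.cos(a),np.sin(a);p=np.array([.5367,.0077])
w=np.array([*(p+[c*x-s*y,s*x+c*y]),z+ctrl.tcp_to_grasp])
T=Ro.from_euler("xyz",[np.pi,0,np.pi/2+a])
d=o["ee_pos"][:2]-p
print("shift cm",np.round(R.inv().apply(w-o["ee_pos"])*100,2),"turn",np.round((R.inv()*T).as_rotvec(),3))
print("now fixture",np.round([c*d[0]+s*d[1],-s*d[0]+c*d[1],o["ee_pos"][2]-ctrl.tcp_to_grasp],4),"t",o["time_s"],"F",np.round(o["force"],1),"w",round(o["grip_width"],4),"gf",round(o["grip_force"],1))
E
python3 d.py 0 -.021 .15
```

```text
shift cm [21.95  9.11  4.3 ] turn [0.    0.    0.004]
now fixture [-0.0902 -0.2409  0.193 ] t 0.95 F [ 0.9 -0.7 -0.4] w 0.0939 gf 0.0
```

```bash
python3 -m jog '[[21.5,9,4.3,0,0,0],[21.5,9,4.3,0,0,0],[21.5,9,4.3,0,0,0],[21.5,9,4.3,0,0,0],[21.5,9,4.3,0,0,0],[21.5,9,4.3,0,0,0],[21.5,9,4.3,0,0,0]]'; python3 d.py 0 -.021 .07
python3 - <<'E'
from station import ctrl
import cv2
c=ctrl.camera("side");i=c["img"][100:300,180:440];cv2.imwrite("pics/hover.png",cv2.resize(i,None,fx=3,fy=3,interpolation=cv2.INTER_CUBIC))
E
```

```text
time_s: 1.65
ee_pos: [0.5297, -0.019, 0.3299]
eef_rot: [-3.14, 0.0, 1.326]
force: [0.6, 0.0, 0.1]
grip_width: 0.0939
grip_force: 0.0
shift cm [0.67 0.04 7.95] turn [-0.001  0.     0.   ]
now fixture [-0.0003 -0.0276  0.1495] t 1.65 F [0.6 0.  0.1] w 0.0939 gf 0.0
```

View pics/hover.png

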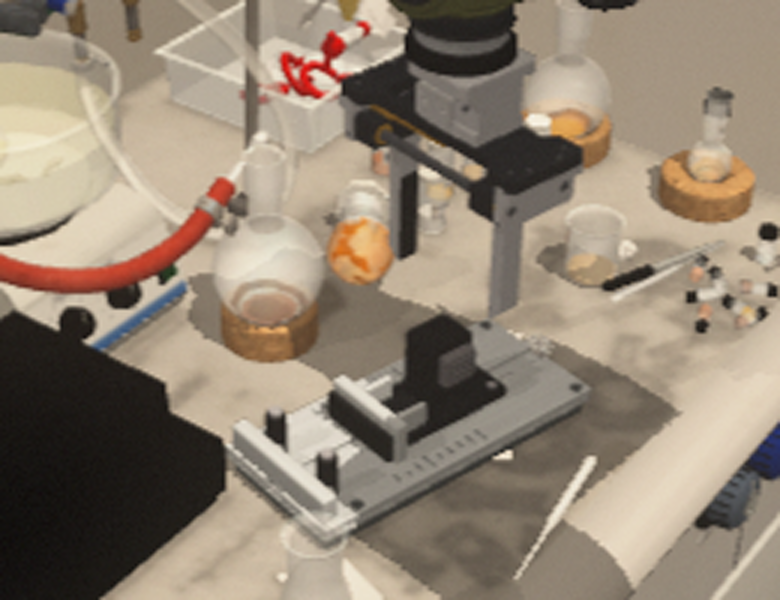

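The hover view shows the gripper above the grip block at (440,370), with the fingers on either side along fixture x and the way down clear. Next I descend and pinch.

```bash
python3 -m jog '[[0.6,0.3,3,0,0,0],[0.6,0.3,6,0,0,0],[0.6,0.3,7.8,0,0,0],[0.6,0.3,7.8,0,0,0],[0.6,0.3,7.8,0,0,0]]'; python3 d.py 0.003 -.021 .07
python3 -m jog '[[0,0,0,0,0,0],[0,0,0,0,0,0],[0,0,0,0,0,0],[0,0,0,0,0,0],[0,0,0,0,0,0],[0,0,0,0,0,0]]' 20 25; python3 d.py 0.003 -.021 .07
```

```text
time_s: 2.2
ee_pos: [0.534, -0.0152, 0.2533]
eef_rot: [3.141, -0.0, 1.324]
force: [0.5, 0.3, 0.2]
grip_width: 0.0936
grip_force: 0.0
shift cm [0.18 0.   0.29] turn [ 0.001 -0.    -0.002]
now fixture [ 0.003  -0.0228  0.0729] t 2.2 F [0.5 0.3 0.2] w 0.0936 gf 0.0
time_s: 2.8
ee_pos: [0.5338, -0.0142, 0.2523]
eef_rot: [-3.14, 0.0, 1.325]
force: [-8.5, 1.6, 6.4]
grip_width: 0.0493
grip_force: 4.2
shift cm [0.1  0.04 0.19] turn [-0.001  0.    -0.001]
now fixture [ 0.0026 -0.022   0.0719] t 2.8 F [-8.5  1.6  6.4] w 0.0493 gf 4.2
```

```bash
python3 -m jog '[[0,0,0,0,0,0],[0,0,0,0,0,0],[0,0,0,0,0,0],[0,0,0,0,0,0]]'; python3 d.py 0.003 -.021 .07
```

```text
time_s: 3.2
ee_pos: [0.5335, -0.0141, 0.2522]
eef_rot: [-3.139, 0.0, 1.325]
force: [-9.0, 1.8, 6.9]
grip_width: 0.0377
grip_force: 24.9
shift cm [0.1  0.08 0.18] turn [-0.003  0.    -0.001]
now fixture [ 0.0022 -0.022   0.0718] t 3.2 F [-9.   1.8  6.9] w 0.0377 gf 24.9
```

```bash
python3 -m jog '[[-0.5,-0.05,0,0,0,0],[-1.5,-0.05,0,0,0,0],[-2.5,-0.05,0,0,0,0],[-3.5,-0.05,0,0,0,0],[-4.5,-0.05,0,0,0,0],[-5.3,-0.05,0,0,0,0],[-5.6,-0.05,0,0,0,0],[-5.6,-0.05,0,0,0,0]]'; python3 -m jog '[[0,0,0,0,0,0],[0,0,0,0,0,0]]'; python3 d.py 0.003 -.077 .07
python3 - <<'E'
from station import ctrl
import cv2
c=ctrl.camera("side");i=c["img"][100:300,180:440];cv2.imwrite("pics/back.png",cv2.resize(i,None,fx=3,fy=3,interpolation=cv2.INTER_CUBIC))
E
```

```text
time_s: 4.0
ee_pos: [0.519, -0.0688, 0.2522]
eef_rot: [-3.137, 0.0, 1.324]
force: [-14.3, 3.7, 10.5]
grip_width: 0.0369
grip_force: 24.9
time_s: 4.2
ee_pos: [0.5191, -0.0685, 0.2522]
eef_rot: [-3.137, 0.0, 1.325]
force: [-15.0, 2.8, 10.5]
grip_width: 0.0374
grip_force: 25.0
shift cm [0.12 0.16 0.18] turn [-0.004  0.    -0.001]
now fixture [ 0.0014 -0.0782  0.0718] t 4.2 F [-15.    2.8  10.5] w 0.0374 gf 25.0
```

View pics/back.png

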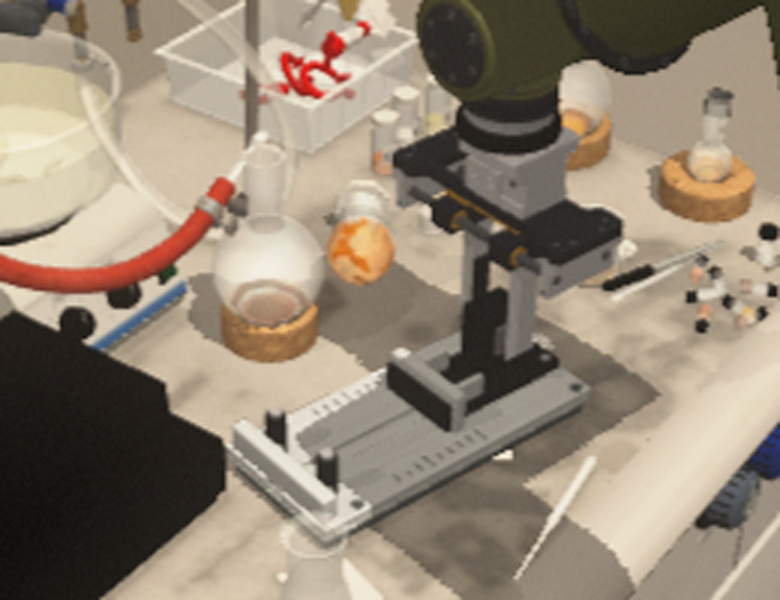

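The jaw is fully drawn back: its face is at about (420,385) and the block sits between the fingers. I'll let go and rise.

```bash
python3 -m jog '[[0,0,0,0,0,0],[0,0,0,0,0,0],[0,0,0,0,0,0],[0,0,0,0,0,0],[0,0,-4,0,0,0],[0,0,-8,0,0,0],[0,0,-10,0,0,0],[0,0,-10,0,0,0]]' 100; python3 d.py -.1466 .2141 .172
```

```text
time_s: 5.05
ee_pos: [0.5202, -0.0687, 0.3553]
eef_rot: [3.136, -0.0, 1.325]
force: [0.4, -0.3, -0.4]
grip_width: 0.0934
grip_force: 0.0
shift cm [ 29.2  -14.95   0.22] turn [ 0.006 -0.    -0.001]
now fixture [ 0.0026 -0.0781  0.1749] t 5.05 F [ 0.4 -0.3 -0.4] w 0.0934 gf 0.0
```

```bash
python3 -m jog '[[29.1,-14.9,0,0,0,0],[29.1,-14.9,0,0,0,0],[29.1,-14.9,0,0,0,0],[29.1,-14.9,0,0,0,0],[29.1,-14.9,0,0,0,0],[29.1,-14.9,0,0,0,0],[29.1,-14.9,0,0,0,0],[29.1,-14.9,0,0,0,0]]'; python3 -m jog '[[0,0,0,0,0,0],[0,0,0,0,0,0]]';python3 d.py -.1466 .2141 .114
python3 - <<'E'
from station import ctrl
import cv2
c=ctrl.camera("side");i=c["img"][150:350,180:440];cv2.imwrite("pics/fl.png",cv2.resize(i,None,fx=3,fy=3,interpolation=cv2.INTER_CUBIC))
E
```

```text
time_s: 5.85
ee_pos: [0.4453, 0.2526, 0.3511]
eef_rot: [-3.14, 0.001, 1.329]
force: [-0.1, -1.2, -0.2]
grip_width: 0.094
grip_force: 0.0
time_s: 6.05
ee_pos: [0.4466, 0.2491, 0.3518]
eef_rot: [-3.141, 0.001, 1.324]
force: [-0.8, 0.1, 0.7]
grip_width: 0.0941
grip_force: 0.0
shift cm [ 0.18 -0.06  5.74] turn [-0.001  0.001 -0.002]
now fixture [-0.1459  0.2123  0.1714] t 6.05 F [-0.8  0.1  0.7] w 0.0941 gf 0.0
```

View pics/fl.png

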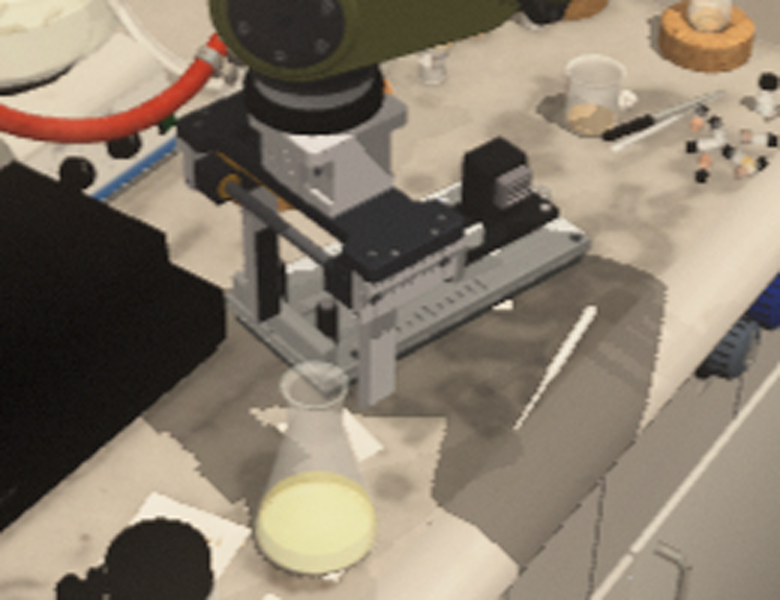

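The view shows the open fingers straddling the flask mouth at (315,385), and the clamp's jaw is locked back. I'll descend, grip the neck gently and check.

```bash
python3 -m jog '[[0.1,0,2,0,0,0],[0.1,0,4,0,0,0],[0.1,0,5.7,0,0,0],[0.1,0,5.7,0,0,0],[0.1,0,5.7,0,0,0]]'; python3 d.py -.1466 .2141 .114
python3 -m jog '[[0,0,0,0,0,0],[0,0,0,0,0,0],[0,0,0,0,0,0],[0,0,0,0,0,0],[0,0,0,0,0,0],[0,0,0,0,0,0],[0,0,0,0,0,0],[0,0,0,0,0,0]]' 30 10; python3 d.py -.1466 .2141 .114
```

```text
time_s: 6.6
ee_pos: [0.4469, 0.2504, 0.2958]
eef_rot: [3.142, -0.0, 1.324]
force: [0.7, 0.3, 0.2]
grip_width: 0.0942
grip_force: 0.0
shift cm [ 0.04 -0.06  0.14] turn [ 0.    -0.    -0.002]
now fixture [-0.146   0.2137  0.1154] t 6.6 F [0.7 0.3 0.2] w 0.0942 gf 0.0
time_s: 7.4
ee_pos: [0.4466, 0.251, 0.2953]
eef_rot: [-3.142, 0.0, 1.325]
force: [0.6, 0.1, -0.5]
grip_width: 0.0409
grip_force: 10.0
shift cm [-0.   -0.01  0.09] turn [-0.     0.    -0.001]
now fixture [-0.1465  0.2141  0.1149] t 7.4 F [ 0.6  0.1 -0.5] w 0.0409 gf 10.0
```

```bash
python3 -m jog '[[0,0,-2,0,0,0],[0,0,-5,0,0,0],[0,0,-9,0,0,0],[0,0,-10.5,0,0,0],[0,0,-10.5,0,0,0]]'
python3 -m jog '[[-3,3,0,0,0,0],[-6,6,0,0,0,0],[-9,9,0,0,0,0],[-12,12,0,0,0,0],[-14,13.5,0,0,0,0],[-15,14.7,0,0,0,0],[-15,14.7,0,0,0,0],[-15,14.7,0,0,0,0]]'; python3 d.py 0 .064 .1395
python3 - <<'E'
from station import ctrl
import cv2
for n in("scene","side"):cv2.imwrite(f"pics/carry_{n}.png",cv2.resize(ctrl.camera(n)["img"][130:330,180:440],None,fx=3,fy=3,interpolation=cv2.INTER_CUBIC))
E
```

```text
time_s: 7.9
ee_pos: [0.4465, 0.251, 0.4023]
eef_rot: [3.139, -0.002, 1.325]
force: [0.1, -0.2, -2.9]
grip_width: 0.0407
grip_force: 10.0
time_s: 8.7
ee_pos: [0.5525, 0.0703, 0.3996]
eef_rot: [-3.14, 0.0, 1.325]
force: [-1.0, 0.2, -2.2]
grip_width: 0.0408
grip_force: 10.0
shift cm [-0.05  0.    7.97] turn [-0.001  0.    -0.001]
now fixture [1.000e-04 6.460e-02 2.192e-01] t 8.7 F [-1.   0.2 -2.2] w 0.0408 gf 10.0
```

View pics/carry_scene.png

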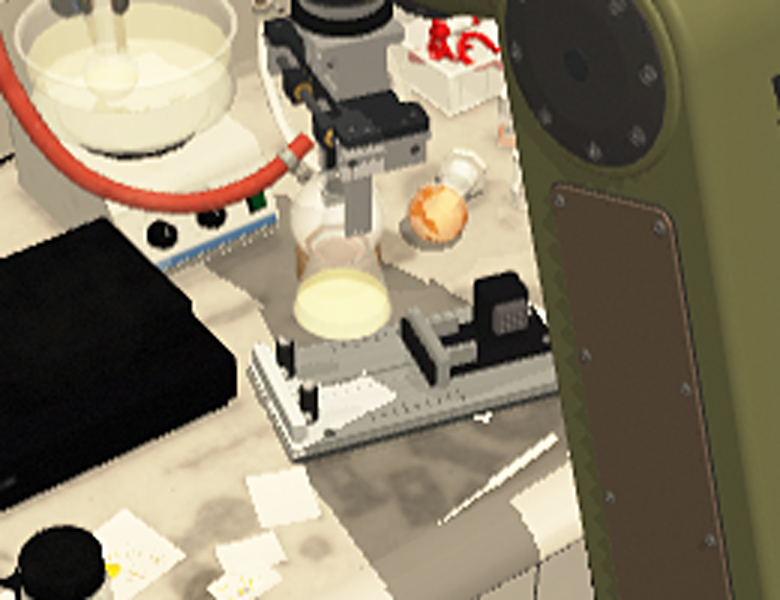

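The flask hangs upright at (340,300) over the bed, with the posts at (285,360) and (308,400) and the jaw back at (425,350). I'll lower it.

```bash
python3 -m jog '[[0,0,3,0,0,0],[0,0,6,0,0,0],[0,0,7,0,0,0],[0,0,7.5,0,0,0],[0,0,7.7,0,0,0],[0,0,7.7,0,0,0]]'; python3 d.py 0 .064 .1389
python3 -m jog '[[0,0,0.1,0,0,0],[0,0,0.15,0,0,0],[0,0,0.2,0,0,0],[0,0,0.2,0,0,0]]'; python3 d.py 0 .064 .1389
```

```text
time_s: 9.4
ee_pos: [0.5527, 0.0699, 0.3243]
eef_rot: [3.14, -0.0, 1.325]
force: [0.1, -0.3, -2.8]
grip_width: 0.0408
grip_force: 10.0
shift cm [-0.02 -0.05  0.5 ] turn [ 0.001 -0.    -0.001]
now fixture [0.0005 0.0642 0.1439] t 9.4 F [ 0.1 -0.3 -2.8] w 0.0408 gf 10.0
time_s: 9.8
ee_pos: [0.5526, 0.0696, 0.3215]
eef_rot: [3.141, -0.0, 1.325]
force: [-0.3, -1.3, -1.6]
grip_width: 0.0405
grip_force: 10.0
shift cm [ 0.   -0.04  0.22] turn [ 0.    -0.    -0.001]
now fixture [0.0004 0.064  0.1411] t 9.8 F [-0.3 -1.3 -1.6] w 0.0405 gf 10.0
```

```bash
python3 -m jog '[[0,0,0.1,0,0,0],[0,0,0.15,0,0,0],[0,0,0.15,0,0,0],[0,0,0.15,0,0,0]]'; python3 d.py 0 .064 .1389
python3 -m jog '[[0,0,0.05,0,0,0],[0,0,0.05,0,0,0],[0,0,0.05,0,0,0],[0,0,0.05,0,0,0]]'; python3 d.py 0 .064 .1389
```

```text
time_s: 10.2
ee_pos: [0.5526, 0.0697, 0.3199]
eef_rot: [3.142, -0.0, 1.325]
force: [-0.0, -0.2, -2.4]
grip_width: 0.0407
grip_force: 10.0
shift cm [ 0.   -0.04  0.06] turn [ 0.    -0.    -0.001]
now fixture [0.0004 0.064  0.1395] t 10.2 F [-0.  -0.2 -2.4] w 0.0407 gf 10.0
time_s: 10.6
ee_pos: [0.5526, 0.0697, 0.3197]
eef_rot: [3.141, -0.0, 1.325]
force: [-1.1, 1.1, 4.0]
grip_width: 0.0409
grip_force: 10.0
shift cm [-0.   -0.04  0.04] turn [ 0.    -0.    -0.001]
now fixture [0.0004 0.064  0.1393] t 10.6 F [-1.1  1.1  4. ] w 0.0409 gf 10.0
```

Contact with the bed (the force went from −2.4 to +4 N). I'll release, rise and go to the grip.

```bash
python3 -m jog '[[0,0,0,0,0,0],[0,0,0,0,0,0],[0,0,0,0,0,0],[0,0,0,0,0,0],[0,0,0,0,0,0],[0,0,-2,0,0,0],[0,0,-4,0,0,0],[0,0,-6,0,0,0]]' 100
python3 d.py 0.0015 -.077 .2
python3 - <<'E'
from station import ctrl
import cv2
cv2.imwrite("pics/placed.png",cv2.resize(ctrl.camera("side")["img"][150:350,180:440],None,fx=3,fy=3,interpolation=cv2.INTER_CUBIC))
E
```

```text
time_s: 11.4
ee_pos: [0.5526, 0.0697, 0.3801]
eef_rot: [-3.141, 0.0, 1.325]
force: [-0.6, -0.1, -0.4]
grip_width: 0.0938
grip_force: 0.0
shift cm [-14.1    0.13  -0.03] turn [-0.     0.    -0.001]
now fixture [0.0004 0.064  0.1997] t 11.4 F [-0.6 -0.1 -0.4] w 0.0938 gf 0.0
```

View pics/placed.png

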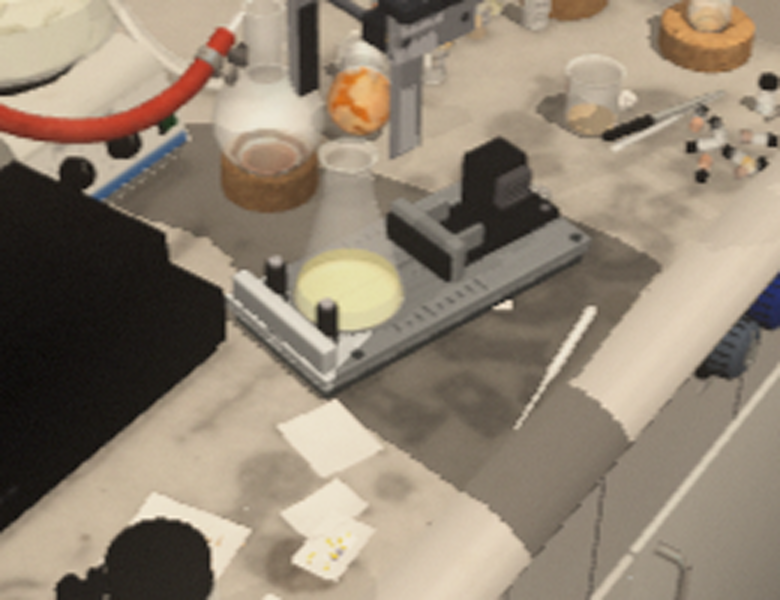

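The flask stands upright on the bed at (350,290), just short of the posts at (275,270) and (327,315). The jaw is still back. Next I go to the grip block.

```bash
python3 -m jog '[[-4,0.1,0,0,0,0],[-8,0.1,0,0,0,0],[-12,0.1,0,0,0,0],[-14.1,0.1,0,0,0,0],[-14.1,0.1,3,0,0,0],[-14.1,0.1,7,0,0,0],[-14.1,0.1,10,0,0,0],[-14.1,0.1,10,0,0,0]]'; python3 d.py .0014 -.077 .071
```

```text
time_s: 12.25
ee_pos: [0.5184, -0.0673, 0.2757]
eef_rot: [-3.135, 0.0, 1.325]
force: [0.3, 0.1, 0.4]
grip_width: 0.0941
grip_force: 0.0
shift cm [0.02 0.12 2.43] turn [-0.007  0.    -0.001]
now fixture [ 0.0004 -0.0772  0.0953] t 12.25 F [0.3 0.1 0.4] w 0.0941 gf 0.0
```

```bash
python3 -m jog '[[0,0.05,1,0,0,0],[0,0.05,1.8,0,0,0],[0,0.05,1.8,0,0,0],[0,0.05,1.8,0,0,0]]'; python3 d.py .0014 -.077 .071
```

```text
time_s: 12.65
ee_pos: [0.5199, -0.0674, 0.262]
eef_rot: [3.141, -0.0, 1.325]
force: [-0.6, 0.4, 0.8]
grip_width: 0.0939
grip_force: 0.0
shift cm [-0.   -0.05  1.06] turn [ 0.001 -0.    -0.001]
now fixture [ 0.0019 -0.077   0.0816] t 12.65 F [-0.6  0.4  0.8] w 0.0939 gf 0.0
```

```bash
python3 -m jog '[[0,-0.05,0.5,0,0,0],[0,-0.05,1,0,0,0],[0,-0.05,1,0,0,0],[0,-0.05,1,0,0,0]]'; python3 d.py .0014 -.077 .071
python3 -m jog '[[0,0,0,0,0,0],[0,0,0,0,0,0],[0,0,0,0,0,0],[0,0,0,0,0,0],[0,0,0,0,0,0],[0,0,0,0,0,0],[0,0,0,0,0,0],[0,0,0,0,0,0]]' 20 25; python3 -m jog '[[0,0,0,0,0,0],[0,0,0,0,0,0],[0,0,0,0,0,0]]';python3 d.py .0014 -.077 .07
```

```text
time_s: 13.05
ee_pos: [0.5192, -0.0673, 0.2513]
eef_rot: [-3.141, 0.0, 1.325]
force: [0.1, -0.3, -0.6]
grip_width: 0.094
grip_force: 0.0
shift cm [ 0.    0.01 -0.01] turn [-0.     0.    -0.001]
now fixture [ 0.0013 -0.077   0.0709] t 13.05 F [ 0.1 -0.3 -0.6] w 0.094 gf 0.0
time_s: 13.85
ee_pos: [0.5188, -0.0672, 0.2512]
eef_rot: [-3.14, 0.0, 1.325]
force: [-4.9, 1.8, 5.2]
grip_width: 0.0379
grip_force: 24.9
time_s: 14.15
ee_pos: [0.5189, -0.0672, 0.2512]
eef_rot: [-3.14, 0.0, 1.325]
force: [-6.5, 1.5, 4.4]
grip_width: 0.0376
grip_force: 24.9
shift cm [0.   0.05 0.08] turn [-0.002  0.    -0.001]
now fixture [ 0.0009 -0.077   0.0708] t 14.15 F [-6.5  1.5  4.4] w 0.0376 gf 24.9
```

```bash
python3 -m jog '[[0.4,0,0,0,0,0],[0.8,0.01,0,0,0,0],[1.2,0.02,0,0,0,0],[1.6,0.02,0,0,0,0],[1.7,0.02,0,0,0,0],[1.7,0.02,0,0,0,0],[1.7,0.02,0,0,0,0]]' ;python3 d.py .0014 -.052 .07
python3 -m jog '[[0.1,0,0,0,0,0],[0.2,0,0,0,0,0],[0.3,0,0,0,0,0],[0.4,0,0,0,0,0],[0.4,0,0,0,0,0],[0.4,0,0,0,0,0]]' ;python3 d.py .0014 -.052 .07
```

```text
time_s: 14.85
ee_pos: [0.5233, -0.0507, 0.2512]
eef_rot: [-3.14, -0.0, 1.325]
force: [-5.9, 2.7, 3.0]
grip_width: 0.0374
grip_force: 24.9
shift cm [0.79 0.02 0.08] turn [-0.002 -0.    -0.001]
now fixture [ 0.0012 -0.0599  0.0708] t 14.85 F [-5.9  2.7  3. ] w 0.0374 gf 24.9
time_s: 15.45
ee_pos: [0.5243, -0.0469, 0.2512]
eef_rot: [-3.14, -0.0, 1.325]
force: [-5.4, 1.9, 1.9]
grip_width: 0.0376
grip_force: 24.9
shift cm [0.4  0.02 0.08] turn [-0.002 -0.    -0.001]
now fixture [ 0.0012 -0.056   0.0708] t 15.45 F [-5.4  1.9  1.9] w 0.0376 gf 24.9
```

```bash
python3 -m jog '[[0.05,0,0,0,0,0],[0.1,0,0,0,0,0],[0.1,0,0,0,0,0],[0.1,0,0,0,0,0]]' ;python3 d.py .0014 -.052 .07
python3 -m jog '[[0.05,0,0,0,0,0],[0.1,0,0,0,0,0],[0.1,0,0,0,0,0],[0.1,0,0,0,0,0]]' ;python3 d.py .0014 -.052 .07
python3 - <<'E'
from station import ctrl
import cv2
cv2.imwrite("pics/near.png",cv2.resize(ctrl.camera("side")["img"][180:290,250:390],None,fx=5,fy=5,interpolation=cv2.INTER_CUBIC))
E
```

```text
time_s: 15.85
ee_pos: [0.5245, -0.046, 0.2512]
eef_rot: [-3.14, 0.0, 1.325]
force: [-4.7, 1.8, 3.2]
grip_width: 0.0376
grip_force: 24.9
shift cm [0.31 0.02 0.08] turn [-0.002  0.    -0.001]
now fixture [ 0.0012 -0.0551  0.0708] t 15.85 F [-4.7  1.8  3.2] w 0.0376 gf 24.9
time_s: 16.25
ee_pos: [0.5248, -0.045, 0.2512]
eef_rot: [-3.14, -0.0, 1.325]
force: [-4.6, 0.4, 2.8]
grip_width: 0.0377
grip_force: 24.9
shift cm [0.21 0.02 0.08] turn [-0.001 -0.    -0.001]
now fixture [ 0.0012 -0.0541  0.0708] t 16.25 F [-4.6  0.4  2.8] w 0.0377 gf 24.9
```

View pics/near.png

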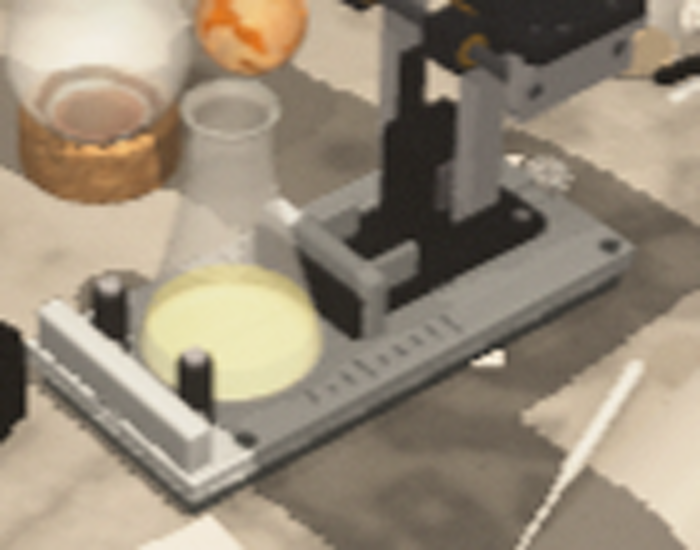

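The jaw's pad at (335,290) is at or about to touch the flask's base edge at (315,330), and the flask is upright near the posts. I continue in fine steps, watching the force.

```bash
python3 -m jog '[[0.05,0,0,0,0,0],[0.1,0,0,0,0,0],[0.1,0,0,0,0,0],[0.1,0,0,0,0,0]]' >/dev/null;python3 d.py .0014 -.052 .07
python3 -m jog '[[0.05,0,0,0,0,0],[0.05,0,0,0,0,0],[0.05,0,0,0,0,0]]'>/dev/null ;python3 d.py .0014 -.052 .07
```

```text
shift cm [0.11 0.02 0.08] turn [-0.001  0.    -0.001]
now fixture [ 0.0012 -0.0531  0.0708] t 16.7 F [-4.8  0.6  2.2] w 0.0372 gf 24.9
shift cm [0.06 0.02 0.08] turn [-0.001  0.    -0.001]
now fixture [ 0.0012 -0.0526  0.0708] t 17.0 F [-5.1  0.9  1.5] w 0.0377 gf 24.9
```

```bash
for i in 1; do python3 -m jog '[[0.05,0,0,0,0,0],[0.05,0,0,0,0,0],[0.05,0,0,0,0,0]]'>/dev/null ;python3 d.py .0014 -.052 .07; done
python3 -m jog '[[0.03,0,0,0,0,0],[0.03,0,0,0,0,0],[0.03,0,0,0,0,0]]'>/dev/null ;python3 d.py .0014 -.052 .07
```

```text
shift cm [0.02 0.01 0.08] turn [-0.001  0.    -0.001]
now fixture [ 0.0013 -0.0522  0.0708] t 17.3 F [-4.9  0.1  2.7] w 0.0376 gf 24.9
shift cm [-0.01  0.01  0.08] turn [-0.001  0.    -0.001]
now fixture [ 0.0013 -0.0519  0.0708] t 17.6 F [-5.9 -0.7  2.6] w 0.0375 gf 24.9
```

```bash
python3 -m jog '[[0.03,0,0,0,0,0],[0.03,0,0,0,0,0],[0.03,0,0,0,0,0]]'>/dev/null ;python3 d.py .0014 -.052 .07
python3 -m jog '[[0,0,0,0,0,0],[0,0,0,0,0,0]]'>/dev/null ;python3 d.py .0014 -.052 .07
```

```text
shift cm [-0.03  0.01  0.08] turn [-0.001  0.    -0.001]
now fixture [ 0.0013 -0.0517  0.0708] t 17.9 F [-5.6 -1.3  2.6] w 0.0373 gf 24.9
shift cm [-0.03  0.01  0.08] turn [-0.001  0.    -0.001]
now fixture [ 0.0013 -0.0517  0.0708] t 18.1 F [-5.9 -0.8  2.4] w 0.0376 gf 24.9
```

```bash
python3 -m jog '[[0.04,0,0,0,0,0],[0.04,0,0,0,0,0],[0.04,0,0,0,0,0]]'>/dev/null ;python3 d.py .0014 -.052 .07
python3 - <<'E'
from station import ctrl
from h import *
import cv2
# flask content ellipse and mouth: content mask centre vs. projection
for n in("scene","side"):
    c=ctrl.camera(n);h=cv2.cvtColor(c["img"],cv2.COLOR_BGR2HSV)
    m=cv2.inRange(h,(22,50,120),(34,140,255));q=proj(n,[.5537,.0756,.04]);M=np.zeros_like(m);cv2.circle(M,tuple(int(v) for v in q),35,255,-1)
    cs,_=cv2.findContours(m&M,cv2.RETR_EXTERNAL,cv2.CHAIN_APPROX_NONE);k=max(cs,key=cv2.contourArea);x,y,w,hh=cv2.boundingRect(k)
    print(n,x,y,w,hh,"seat base L/R proj",[proj(n,[.5537,.0756,.024]).round(1).tolist()])
    d=C[n][1][0];d=np.array([d[0],d[1],0]);d/=np.linalg.norm(d);s=np.array([.5537,.0756,.027])
    print(" expected L,R",proj(n,s-.042*d).round(1),proj(n,s+.042*d).round(1))
E
```

```text
shift cm [-0.06  0.01  0.08] turn [-0.001  0.001 -0.001]
now fixture [ 0.0013 -0.0514  0.0708] t 18.4 F [-6.5 -1.5  3.3] w 0.0373 gf 24.9
scene 278 243 32 25 seat base L/R proj [[293.2, 258.7]]
 expected L,R [276.8 257.8] [309.7 257.7]
side 278 233 36 28 seat base L/R proj [[294.7, 250.5]]
 expected L,R [275.6 249.2] [313.8 249.7]
```

```bash
python3 -m jog '[[0.05,0,0,0,0,0],[0.05,0,0,0,0,0],[0.05,0,0,0,0,0]]'>/dev/null ;python3 d.py .0014 -.052 .07
python3 -m jog '[[0.05,0,0,0,0,0],[0.05,0,0,0,0,0],[0.05,0,0,0,0,0]]'>/dev/null ;python3 d.py .0014 -.052 .07
```

```text
shift cm [-0.09  0.01  0.08] turn [-0.001  0.001 -0.001]
now fixture [ 0.0013 -0.0511  0.0708] t 18.8 F [-5.9 -5.9  2.6] w 0.0377 gf 25.0
shift cm [-0.12  0.01  0.08] turn [-0.002  0.002 -0.001]
now fixture [ 0.0013 -0.0508  0.0708] t 19.1 F [-7.2 -7.6  2.6] w 0.0374 gf 25.0
```

Force now rises steadily to about 9 N, so the flask is seated against the posts. I'll back off slightly, then let go so that the pawl locks.

```bash
python3 -m jog '[[-0.08,0,0,0,0,0],[-0.08,0,0,0,0,0],[-0.08,0,0,0,0,0]]'>/dev/null ;python3 d.py .0014 -.052 .07
python3 -m jog '[[0,0,0,0,0,0],[0,0,0,0,0,0],[0,0,0,0,0,0],[0,0,0,0,0,0],[0,0,0,0,0,0],[0,0,0,0,0,0]]' 100;python3 -m jog '[[0,0,-2,0,0,0],[0,0,-5,0,0,0],[-2,0,-9,0,0,0],[-5,0,-13,0,0,0],[-7,0,-15,0,0,0],[-7,0,-15,0,0,0],[-7,0,-15,0,0,0]]'
python3 - <<'E'
from station import ctrl
from h import *
import cv2
for n in("scene","side"):
    c=ctrl.camera(n);cv2.imwrite(f"pics/end_{n}.png",c["img"]);h=cv2.cvtColor(c["img"],cv2.COLOR_BGR2HSV)
    m=cv2.inRange(h,(22,50,120),(34,140,255));q=proj(n,[.5537,.0756,.04]);M=np.zeros_like(m);cv2.circle(M,tuple(int(v) for v in q),35,255,-1)
    k=max(cv2.findContours(m&M,cv2.RETR_EXTERNAL,cv2.CHAIN_APPROX_NONE)[0],key=cv2.contourArea);print(n,cv2.boundingRect(k))
    # block: dark mask near expected grip top at travel .051
    p=np.array([.5367,.0077]);yh=np.array([.2425,.9701])
    for tr in(.043,.051,.059):print(" block top proj",tr,proj(n,[*(p+yh*(-.002-tr)),.09]).round(1))
    q=proj(n,[*(p-yh*.053),.09]);d=cv2.inRange(h,(0,0,0),(180,255,60));M[:]=0;cv2.rectangle(M,(int(q[0])-25,int(q[1])-14),(int(q[0])+25,int(q[1])+1),255,-1);v=np.argwhere(d&M);print(" dark bbox",v.min(0)[::-1],v.max(0)[::-1])
E
```

```text
shift cm [-0.07  0.01  0.08] turn [-0.001  0.001 -0.001]
now fixture [ 0.0013 -0.0513  0.0708] t 19.4 F [-6.9 -3.9  2.2] w 0.0378 gf 24.9
time_s: 20.0
ee_pos: [0.5259, -0.042, 0.2514]
eef_rot: [3.141, -0.0, 1.325]
force: [0.0, 0.3, 0.1]
grip_width: 0.082
grip_force: 0.0
time_s: 20.7
ee_pos: [0.5087, -0.1097, 0.4007]
eef_rot: [-3.141, -0.0, 1.324]
force: [-0.4, -0.4, -0.1]
grip_width: 0.094
grip_force: 0.0
scene (278, 243, 32, 25)
 block top proj 0.043 [335.  227.8]
 block top proj 0.051 [337.9 227.1]
 block top proj 0.059 [340.8 226.3]
 dark bbox [329 223] [346 228]
side (277, 233, 37, 28)
 block top proj 0.043 [334.5 206.6]
 block top proj 0.051 [337.1 205.3]
 block top proj 0.059 [339.7 204. ]
 dark bbox [327 200] [346 206]
```

The block measures at a travel of about 0.050 (the 0.051 notch), and the flask hasn't moved. I'm handing in.

```bash
python3 -c "
from station import ctrl;print(ctrl.hand_in())"
```

```text
the job is handed in; nothing more can be done
None
```

The job is handed in: the flask stands upright against both posts, the jaw measures at about the 0.051 notch, the push on the glass peaked at about 9 N, and the jar and beaker were not touched; my last pictures were checked only by measurement, and no verdict came back.

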